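Turn the dark cabinet leg between centres until its mark faces up

TASK

Two turned cabinet legs are held between centres in marking stands. Turn the dark leg by its black handle until its white mark (and the handle) points straight up, ready for drilling, then let go. Leave the pale leg as it is.

Things in the scene. Friction and masses are not known exactly. Their poses are not given: they have to be found in the camera images.
- dark_leg (a joint): Turn of the dark brown leg (52 mm thick, 177 mm long, 60 mm steel collar at its near end) about its level axis, 120 mm above the table. 0: white mark and handle point straight up; positive: they lean to the right seen from the robot. Starts at 0.6 to 1.2, limits -1.45 and 1.45. Stiff: stays where left; turning takes 0.3 N m (4 N at the handle).
- dark_leg_handle (a point): Middle of the dark leg's black handle grip: a round bar 20 mm thick, 50 mm long, square to the leg's axis; its middle is 75 mm and its outer end 100 mm from that axis; a 10 mm steel rod joins it to the collar. The point turns with the leg: x along the leg's axis, level, away from the robot; z outwards along the handle, y to the left when z is up.
- dark_leg_mark (a point): Middle of the white painted mark (55 by 25 mm) on the dark leg, 27 mm from its axis, on the handle's side, 55 mm beyond the handle along x. Axes as the handle's. The fixed stand (340 by 100 mm, yaw up to 0.3 rad) has green end blocks 60 mm wide, 145 mm high; the near one begins 35 mm from the handle's middle along -x.
- pale_leg_handle (a point): Middle of the black handle grip of the pale leg (red mark), which must not be turned. Its stand, of the same shape, is left or right of the dark one and it leans the same way by 0.3 to 1.2 rad. Sizes and axes as for the dark leg's handle.

How it is judged:
By the outcome, as a careful person would: the job done as asked, in the order asked, and still so for the second after the job is handed in, with the robot touching nothing.
It also fails if it takes over 32 s, if anything falls off the work surface, if the arm or the gripper's body presses on something with over 40 N, if the wrist force passes 120 N, or if a joint passes its speed limit or range.

ROBOT

A 7-joint arm with a two-finger parallel gripper is mounted at the origin on the work surface. World frame = base frame: x ahead of the robot, y to its left, z up, the work surface at z = 0. Lengths are in m, angles in rad, forces in N, time in s.
With the tool pointing down it reaches from about 0.425 to 0.925 m from the base axis. Payload 6.8 kg.
Tool frame: the origin (TCP) lies on the front face of the gripper's body, between the roots of the fingers; the fingertips stand 73 mm ahead of it and the grasp point (between the pads) lies 54 mm ahead of it (env.nose_length is the distance from the TCP to the fingertips, in m); z points along the fingers, y is the direction in which the jaws open and shut (so a half turn about z gives the same grasp; the last joint's range is limited). The gripper opens to 85 mm and grips with 20 to 120 N. Pads are 22 mm wide; open, the fingers measure 114 mm over their backs; the gripper's body (76 mm by 85 mm) begins 54 mm behind the grasp point. The pads swing forward as they close: fully open they stand 13 mm farther back than shut.
Start: joints at [1.069, 0.477, 0.022, 1.555, -0.011, 1.109, -0.083], TCP at [0.259, -0.623, 0.304] pointing down, gripper open.
Joint ranges: [-2.96, 2.96], [-0.34, 2.1], [-1.41, 1.46], [0.24, 2.44], [-1.37, 4.51], [0.17, 1.92], [-2.96, 2.96]. Speed limits (rad/s): [2.39, 2.39, 3.14, 3.14, 3.14, 3.14, 3.14].

INTERFACE

Orientations are given as a unit quaternion [w, x, y, z].
In Python, from cell import env, kin, camera, calibration, job gives the robot as it stands. The module is installed in compiled form; this text tells all that it offers. Calls block until the motion is done:
- env.reach(position, orientation): joint-space move of the TCP to a pose.
- env.movel(position, velocity=0.15, rot=None, stop_force=None): straight line of the TCP; rot=None keeps the orientation; velocity is the mean speed in m/s. With stop_force (N) it stops when the force on the tool has changed by that much, and returns True; else False.
- env.goto_joints(angles): joint-space move.
- env.grip(opening, f_grip=None): finger opening in m; f_grip is the grip in N (None keeps the last); returns when the fingers have stopped.
- env.dwell(seconds).
- kin.inverse_kinematics(position, orientation): joint angles nearest the present ones, or None.
- env.get_state(): the state.
- camera(name): name is "scene" or "side" or "wrist"; returns (picture, depth): 420x560x3 uint8, blue, green, red; 420x560 float32, m along the optical axis (not along the pixel's ray), 0 where there is no reading.
- calibration(name): a dict with "fx", "fy", "cx", "cy" (pixels), "rvec" (rotation vector, rad) and "tvec" (3), from world to camera coordinates, as OpenCV has them. Camera axes: x right, y down, z forward; pixel columns grow to the right and rows downward; lengths in m; the calibration is good to about 2 mm. A picture is of the moment at which its call begins: read the wrist's pose just before it. calibration takes no time and is no camera call; for the wrist camera it gives the pose at the moment of the call.
A pose or a line that the arm cannot do raises env.PlanningError and nothing moves.
- job.job_done(): hands the job in, once; it reports no verdict.
The state is a dict: "time": time; "qpos": joint angles; "joint_velocities": joint speeds; "joint_torque": joint torques, N m; "tcp_pos": TCP position; "orientation": TCP orientation; "force": force on the tool from outside, world axes, zero at the start; "torque": the same for the moment, N m; "opening": finger opening in m.
Only numpy, scipy, OpenCV 4.12 (cv2) and the standard library are available. Lean on these libraries where they do the work, as an engineer would, in place of code of your own. Each camera call takes 0.05 s, during which the arm holds its last target.

## Working session

There is one attempt and no reset: what is moved stays moved. The work goes in short steps, each a Python script; the robot and the scene stay as the last script left them, time stands still between calls to the robot, and variables do not carry over. Pictures are saved under pics/ and viewed, and the job is handed in when it is done.

```bash
mkdir -p pics; cat > h.py <<'E'
from cell import env, kin, camera, calibration, job
import numpy as np, cv2
def world(name,d,cal=None):
    c=cal or calibration(name)
    R,_=cv2.Rodrigues(np.array(c["rvec"],float)); t=np.array(c["tvec"],float).ravel()
    v,u=np.mgrid[0:d.shape[0],0:d.shape[1]]
    P=np.stack([(u-c["cx"])/c["fx"]*d,(v-c["cy"])/c["fy"]*d,d],-1)
    W=(P-t)@R
    W[d<=0]=np.nan
    return W
E
python3 - <<'E'
from h import *
for n in ("scene","side"):
    im,d=camera(n); cv2.imwrite(f"pics/{n}0.png",im); np.savez(f"{n}0.npz",im=im,W=world(n,d))
    c=calibration(n);R,_=cv2.Rodrigues(np.array(c["rvec"],float));print(n,-R.T@np.array(c["tvec"]).ravel())
print(env.get_state())
E
```

```text
scene [ 0.97334246 -0.3289418   1.01323029]
side [ 0.3875211  -0.66597427  0.64662384]
{'time': 0.1, 'qpos': array([ 1.06889908,  0.47775469,  0.02232412,  1.55633502, -0.01148289,
        1.10928496, -0.08311604]), 'joint_velocities': array([ 0.00014976, -0.00266778, -0.00034675, -0.00135195,  0.00064949,
        0.00152115, -0.0020278 ]), 'joint_torque': array([ 3.57787671e-03, -5.97775412e+01,  1.61308408e+00, -2.81956011e+01,
        1.27566716e-02,  5.03339790e-03, -6.27073996e-05]), 'tcp_pos': array([ 0.25884647, -0.62295989,  0.30300491]), 'orientation': array([-7.96067804e-04,  9.80674911e-01,  1.95642618e-01, -2.24055019e-04]), 'force': array([ 0.09300274, -0.93029113,  0.5988017 ]), 'torque': array([ 0.00566531,  0.00112618, -0.05416788]), 'opening': 0.08505267536510451}
```

View pics/scene0.png

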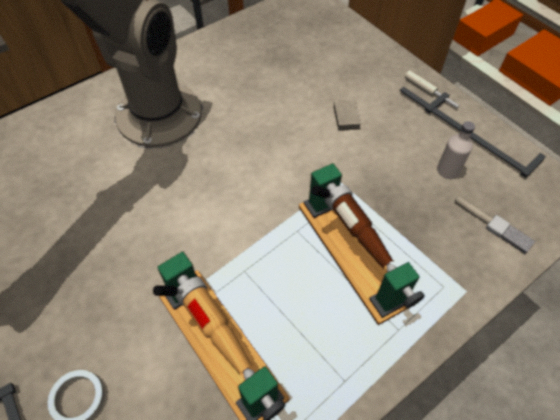

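View pics/side0.png

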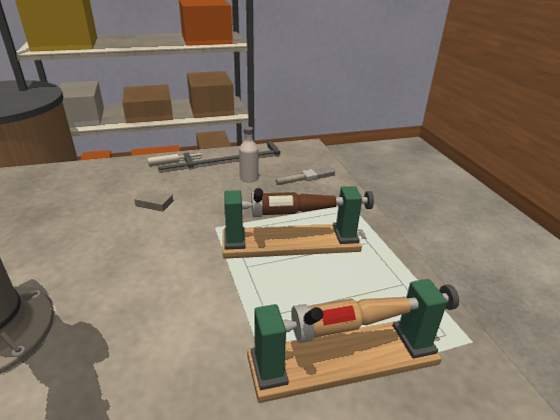

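The dark leg is the farther one: its green blocks are at about (326,190) and (397,285) in the scene view, and its black handle is at about (258,196) in the side view. The pale leg with the red mark is to its right. Next I'll measure both.

```bash
python3 - <<'E'
import numpy as np,cv2
S=np.load("scene0.npz");D=np.load("side0.npz")
cv2.imwrite("pics/c1.png",np.hstack([cv2.resize(S["im"][150:330,290:440],(400,480),interpolation=2),cv2.resize(D["im"][180:260,215:315],(400,320),interpolation=2).copy() if 0 else cv2.resize(D["im"][180:260,215:295],(400,480),interpolation=2)]))
for n,A,b in(("scene",S,(150,330,290,440)),("side",D,(180,260,215,380))):
    im=A["im"];W=A["W"];hsv=cv2.cvtColor(im,cv2.COLOR_BGR2HSV);H,s,v=[hsv[...,i].astype(int) for i in range(3)]
    box=np.zeros(H.shape,bool);box[b[0]:b[1],b[2]:b[3]]=1
    ms={"green":(H>60)&(H<95)&(s>100),"white":(s<70)&(v>150)&(W[...,2]>.1),"black":(v<45)&(s<120)&(W[...,2]>.09),"brown":((H<12)|(H>170))&(s>120)&(W[...,2]>.1)}
    for k,m in ms.items():
        m=m&box; p=W[m]; p=p[np.isfinite(p).all(1)]
        if len(p)>3: print(n,k,len(p),np.median(p,0).round(3),p.min(0).round(3),p.max(0).round(3))
    m=ms["black"]&box;vv,uu=np.nonzero(m)
    for a,c in list(zip(uu,vv))[::max(1,len(uu)//25)]:print(a,c,W[c,a].round(3))
E
```

```text
scene green 1683 [0.78  0.117 0.142] [0.492 0.079 0.033] [0.811 0.184 0.197]
scene white 597 [0.617 0.129 0.14 ] [0.532 0.1   0.1  ] [0.843 0.181 0.153]
scene black 231 [0.566 0.093 0.173] [0.496 0.075 0.09 ] [0.842 0.175 0.202]
scene brown 1047 [0.673 0.124 0.138] [0.57  0.096 0.116] [0.749 0.16  0.182]
339 178 [0.535 0.175 0.135]
338 183 [0.534 0.175 0.116]
316 186 [0.554 0.087 0.2  ]
317 187 [0.558 0.086 0.202]
313 188 [0.55  0.083 0.192]
322 188 [0.562 0.097 0.193]
318 189 [0.561 0.087 0.198]
312 190 [0.552 0.079 0.191]
321 190 [0.566 0.091 0.195]
315 191 [0.559 0.081 0.194]
325 191 [0.566 0.103 0.182]
317 192 [0.565 0.081 0.197]
313 193 [0.558 0.077 0.189]
324 193 [0.568 0.099 0.181]
319 194 [0.567 0.086 0.188]
321 195 [0.567 0.092 0.179]
321 196 [0.566 0.093 0.172]
325 197 [0.569 0.102 0.164]
412 286 [0.811 0.127 0.114]
402 293 [0.808 0.105 0.105]
406 299 [0.826 0.09  0.13 ]
404 301 [0.826 0.087 0.124]
406 302 [0.83  0.088 0.125]
411 303 [0.838 0.091 0.132]
409 304 [0.837 0.087 0.13 ]
409 305 [0.837 0.089 0.124]
side green 237 [0.531 0.129 0.143] [0.492 0.082 0.032] [0.809 0.17
[... 345 characters left out ...]

259 192 [0.559 0.082 0.193]
255 193 [0.551 0.083 0.192]
261 193 [0.563 0.078 0.192]
254 194 [0.549 0.086 0.187]
260 194 [0.561 0.078 0.191]
367 194 [0.83  0.107 0.137]
260 195 [0.561 0.079 0.187]
366 195 [0.83  0.111 0.132]
258 196 [0.557 0.08  0.185]
343 196 [0.768 0.108 0.14 ]
256 197 [0.554 0.086 0.179]
343 197 [0.769 0.109 0.136]
257 198 [0.556 0.088 0.175]
368 198 [0.828 0.097 0.132]
260 199 [0.565 0.098 0.166]
257 200 [0.559 0.099 0.163]
256 201 [0.558 0.104 0.158]
344 202 [0.766 0.095 0.131]
365 204 [0.828 0.106 0.11 ]
367 205 [0.826 0.093 0.115]
342 206 [0.769 0.108 0.112]
371 206 [0.834 0.087 0.115]
369 207 [0.83  0.088 0.112]
367 208 [0.828 0.094 0.106]
340 210 [0.77  0.119 0.093]
```

View pics/c1.png

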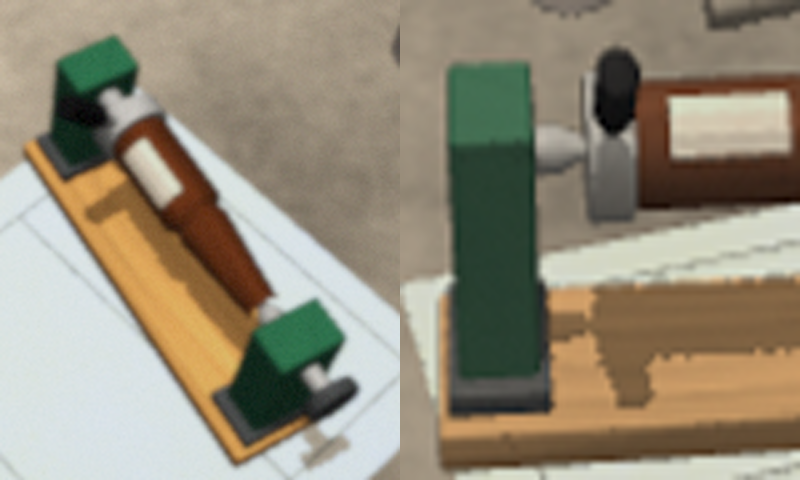

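```bash
cat > fit.py <<'E'
import numpy as np,cv2
from scipy.optimize import least_squares
def pts(im,W,kind):
    hsv=cv2.cvtColor(im,cv2.COLOR_BGR2HSV);H,s,v=[hsv[...,i].astype(int) for i in range(3)]
    if kind=="green": m=(H>60)&(H<95)&(s>100)
    else: m=(v<45)&(s<120)
    p=W[m&np.isfinite(W).all(2)]; return p
def axis(p,lo,hi):
    t=p[(abs(p[:,2]-.145)<.006)&(p[:,1]>lo)&(p[:,1]<hi)]
    mid=(t[:,0].min()+t[:,0].max())/2
    cs=[]
    for q in (t[t[:,0]<mid],t[t[:,0]>=mid]):
        r=cv2.minAreaRect((q[:,:2]*1000).astype(np.float32)); cs.append(np.array(r[0])/1000); print("block",len(q),r,q[:,2].mean())
    return cs
def handle(p,c0,yaw):
    # p black points near handle; returns angle, xoffset along axis
    a=np.array([np.cos(yaw),np.sin(yaw),0]);l=np.array([-np.sin(yaw),np.cos(yaw),0]);z=np.array([0,0,1.])
    q=p-np.r_[c0,.12]; Q=np.c_[q@a,q@l,q@z]
    k=(np.hypot(Q[:,1],Q[:,2])>.05)&(np.hypot(Q[:,1],Q[:,2])<.107)&(Q[:,2]>0)
    Q=Q[k]
    def f(x):
        th,s=x; d=np.array([0,-np.sin(th),np.cos(th)])
        r=Q-[s,0,0]; h=r@d; rad=np.linalg.norm(r-np.outer(h,d),axis=1)
        return np.maximum(rad-.010,h-.1)   # distance to capped cylinder surface
    th0=np.arctan2(-Q[:,1].mean(),Q[:,2].mean())
    r=least_squares(f,[th0,Q[:,0].mean()],loss="soft_l1",f_scale=.002)
    return r.x[0],r.x[1],len(Q),np.sqrt((r.fun**2).mean())
E
python3 - <<'E'
from fit import *
S=np.load("scene0.npz");D=np.load("side0.npz")
for nm,lo,hi in(("dark",.03,.25),("pale",-.35,.02)):
    cs=axis(pts(S["im"],S["W"],"green"),lo,hi)
    yaw=np.arctan2(*(cs[1]-cs[0])[::-1]);print(nm,cs,"yaw",yaw,"sep",np.linalg.norm(cs[1]-cs[0]))
    for n,A in(("scene",S),("side",D),):
        p=pts(A["im"],A["W"],"black")
        a=np.array([np.cos(yaw),np.sin(yaw)]);u=(p[:,:2]-cs[0])@a
        lat=(p[:,:2]-cs[0])@np.array([-a[1],a[0]])
        q=p[(u>.02)&(u<.11)&(abs(lat)<.11)]
        print(n,handle(q,cs[0],yaw))
E
```

```text
block 361 ((514.8841552734375, 153.55258178710938), (55.7838249206543, 38.315528869628906), 79.22311401367188) 0.14477521976616092
block 528 ((789.7620849609375, 110.69593811035156), (55.793724060058594, 37.925506591796875), 81.5213394165039) 0.14500102028517917
dark [array([0.51488416, 0.15355258]), array([0.78976208, 0.11069594])] yaw -0.154666339468709 sep 0.278198792478549
scene (np.float64(0.7049294089575275), np.float64(0.05143082578641139), 137, np.float64(0.001510613414156154))
side (np.float64(0.6782463040892575), np.float64(0.05239706813666631), 90, np.float64(0.002153779052946824))
block 520 ((506.60638427734375, -225.191650390625), (55.89927673339844, 37.55440902709961), 87.6154556274414) 0.14477927677509655
block 768 ((785.543212890625, -229.21377563476562), (56.77833557128906, 38.211055755615234), 89.84455871582031) 0.1450345611359424
pale [array([ 0.50660638, -0.22519165]), array([ 0.78554321, -0.22921378])] yaw -0.014418485134292005 sep 0.27896582559215855
scene (np.float64(0.5875298259510688), np.float64(0.05220357701461698), 177, np.float64(0.0010351571308498233))
side (np.float64(0.5633534597942819), np.float64(0.05407232074886586), 214, np.float64(0.0014943114573472748))
```

```bash
cat > geo.py <<'E'
from h import *
from scipy.spatial.transform import Rotation as Rn
yaw=-0.1547; c0=np.array([.5149,.1536]); a=np.array([np.cos(yaw),np.sin(yaw),0]); l=np.array([-np.sin(yaw),np.cos(yaw),0]); z=np.array([0,0,1.])
piv=np.r_[c0,.12]+.054*a
def pose(th,r):  # r: grasp point radius
    d=-np.sin(th)*l+np.cos(th)*z
    Z=-d; X=a; Y=np.cross(Z,X)
    q=Rn.from_matrix(np.c_[X,Y,Z]).as_quat(); 
    return piv+d*(r+.054), np.r_[q[3],q[:3]]
E
python3 - <<'E'
from geo import *
print(piv)
for th,r in((.69,.2),(.69,.078),(.45,.078),(.2,.078),(0,.078),(-.05,.078),(0,.2)):
    p,q=pose(th,r); j=kin.inverse_kinematics(p,q); print(th,r,p.round(3),None if j is None else np.round(j,2))
q0=env.get_state()["orientation"]
print(kin.inverse_kinematics([.42,-.3,.42],q0))
E
```

```text
[0.56825512 0.14527948 0.12      ]
0.69 0.2 [ 0.543 -0.014  0.316] [ 0.4   0.33 -0.23  1.9  -0.72  1.07 -1.14]
0.69 0.078 [0.555 0.062 0.222] [ 0.32  0.46 -0.32  1.98 -0.8   0.81 -1.09]
0.45 0.078 [0.559 0.089 0.239] [ 0.2   0.39 -0.34  1.94 -0.45  0.76 -1.52]
0.2 0.078 [0.564 0.119 0.249] [ 0.09  0.39 -0.41  1.87 -0.04  0.83 -1.98]
0 0.078 [0.568 0.145 0.252] [ 0.06  0.44 -0.54  1.8   0.27  0.98 -2.32]
-0.05 0.078 [0.569 0.152 0.252] [ 0.03  0.45 -0.54  1.78  0.32  1.02 -2.37]
0 0.2 [0.568 0.145 0.374] [ 0.16  0.35 -0.67  1.65  0.23  1.22 -2.28]
[ 0.6043366   0.12554182 -0.11599682  1.76857977  0.01427389  1.24969203
 -0.69225054]
```

```bash
python3 - <<'E'
from geo import *
q0=env.get_state()["orientation"]
env.reach([.42,-.3,.42],q0)
env.reach(*pose(.69,.2))
s=env.get_state();print(s["time"],s["tcp_pos"],s["force"])
cal=calibration("wrist");im,d=camera("wrist");cv2.imwrite("pics/w1.png",im);np.savez("w1.npz",im=im,W=world("wrist",d,cal))
im,d=camera("side");cv2.imwrite("pics/s1.png",im)
E
```

```text
2.8583 [ 0.54355382 -0.01562927  0.31613877] [0.13225131 0.06215333 0.07450538]
```

View pics/w1.png

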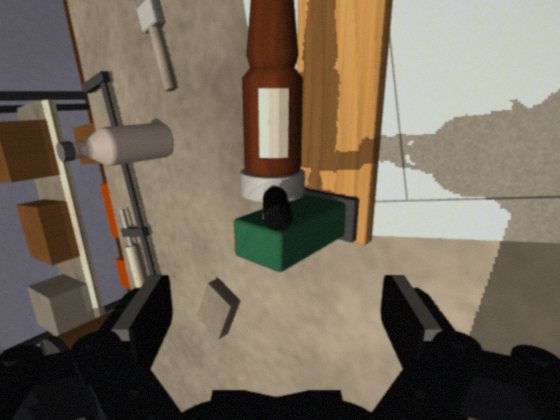

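View pics/s1.png

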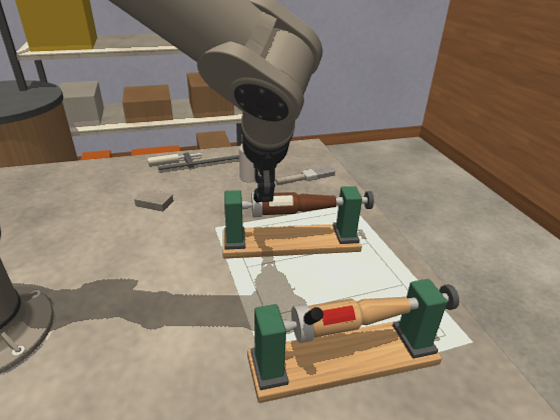

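In the wrist view the handle is at (277,207). That is midway between the fingers, and the leg runs straight up the image, so the grasp is aligned. I'll grip it and turn.

```bash
python3 - <<'E'
from geo import *
p,q=pose(.69,.078)
print(env.movel(list(p),velocity=.12,rot=q,stop_force=15))
s=env.get_state();print(s["time"],s["tcp_pos"]-p,s["force"])
env.grip(0.0,40)
s=env.get_state();print(s["time"],s["opening"],s["force"])
if .015<s["opening"]<.026:
  for th in np.linspace(.69,0,8)[1:]:
    p,q=pose(th,.078); env.movel(list(p),velocity=.08,rot=q)
    s=env.get_state();print(round(th,2),s["time"],s["force"].round(1),s["torque"].round(2),(s["tcp_pos"]-p).round(4),s["opening"])
im,d=camera("side");cv2.imwrite("pics/s2.png",im)
E
```

```text
False
4.125 [ 0.00038601 -0.0006323   0.00044569] [-0.26502997 -0.45702057 -0.05337368]
4.75 0.01889375440529984 [-1.84112429 -1.43714913  5.01018351]
0.59 5.0667 [-1.7  0.6  9.4] [0.77 0.42 0.26] [0.0003 0.0015 0.0018] 0.019186483123279717
0.49 5.3833 [-3.7 -0.2 10.4] [0.76 0.51 0.27] [0.0004 0.0018 0.0019] 0.019290932523346342
0.39 5.7 [-3.8  0.9 13.1] [0.83 0.76 0.31] [0.0004 0.0019 0.0021] 0.018815485706629467
0.3 6.0167 [-4.7  0.6 13.4] [0.77 0.85 0.18] [0.0004 0.0021 0.0022] 0.018938796315803603
0.2 6.3333 [-4.4  1.7 15. ] [0.77 1.03 0.2 ] [0.0004 0.0024 0.0023] 0.019111350410185125
0.1 6.65 [-5.4  2.8 13.8] [0.69 1.08 0.04] [0.0005 0.0026 0.0024] 0.019543681955207125
0.0 6.9667 [-3.9  4.9 13.8] [0.87 0.84 0.05] [0.0007 0.0033 0.0023] 0.01901386603752761
```

View pics/s2.png

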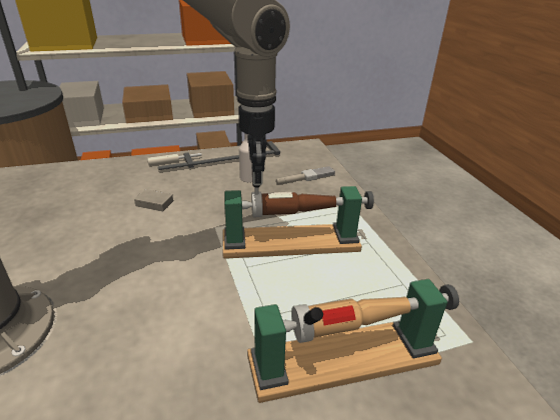

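```bash
python3 - <<'E'
from geo import *
env.dwell(.4)
s=env.get_state();p,q=pose(0,.078);o=s["orientation"]
R=Rn.from_quat(np.r_[o[1:],o[0]]).as_matrix()
print(s["time"],(s["tcp_pos"]-p).round(4),s["force"].round(1),"tool lean",np.arctan2(R[:,2]@l,-R[:,2]@z),"pitch",np.arctan2(R[:,2]@a,-R[:,2]@z))
env.grip(.06)
s=env.get_state();print((s["tcp_pos"]-p).round(4),s["force"].round(1))
p2,q2=pose(0,.30);
env.movel(list(pose(0,.2)[0]),velocity=.15)
s=env.get_state();print(s["time"],s["force"])
cal=calibration("wrist");im,d=camera("wrist");cv2.imwrite("pics/w3.png",im);np.savez("w3.npz",im=im,W=world("wrist",d,cal))
for n in("scene","side"):
    im,d=camera(n);cv2.imwrite(f"pics/{n}3.png",im);np.savez(f"{n}3.npz",im=im,W=world(n,d))
from fit import *
for n in("scene","side","wrist"):
    A=np.load("w3.npz" if n=="wrist" else n+"3.npz");P=pts(A["im"],A["W"],"black")
    u=(P-np.r_[c0,.12])@a;lat=(P-np.r_[c0,.12])@l
    Q=P[(u>.02)&(u<.09)&(abs(lat)<.05)&(P[:,2]<.225)]
    if len(Q)>5: print(n,handle(Q,c0,yaw))
E
```

```text
7.4167 [0.0006 0.0031 0.0023] [-4.   3.7 12.5] tool lean 0.004581012800892275 pitch 0.00269354648415964
[-0.0001 -0.0003 -0.0003] [-0.5  1.   0.3]
8.8583 [-0.02193471 -0.08367679  0.27754499]
scene (np.float64(-0.04019776943541405), np.float64(0.05172720634864991), 103, np.float64(0.0011007749939973394))
side (np.float64(-0.06632948710758055), np.float64(0.052888354181454884), 157, np.float64(0.0014874377507136816))
wrist (np.float64(-0.04102185720201109), np.float64(0.05225655043742847), 704, np.float64(0.0007796485266135233))
```

```bash
python3 -c "
import cv2,numpy as np
s=cv2.imread('pics/scene3.png')[150:270,290:410];d=cv2.imread('pics/side3.png')[160:240,215:295];w=cv2.imread('pics/w3.png')
cv2.imwrite('pics/c3.png',np.hstack([cv2.resize(s,(250,250)),cv2.resize(d,(250,250)),cv2.resize(w,(300,250))]))"
```

```text
(no output)
```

View pics/c3.png

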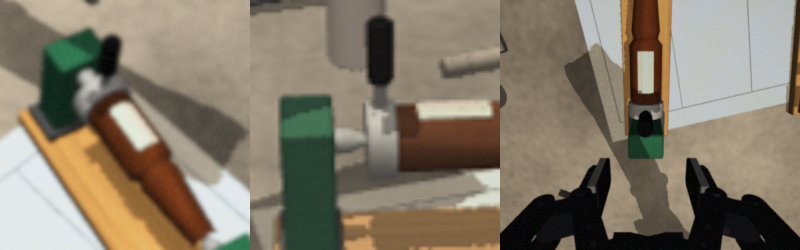

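```bash
cat > chk.py <<'E'
from fit import *
from geo import c0,a,l,z,yaw
o=np.r_[c0,.12]
def loc(P): q=P-o; return np.c_[q@a,q@l,q@z]
def chk(files):
  for n in files:
    A=np.load(n);im=A["im"];W=A["W"]
    hsv=cv2.cvtColor(im,cv2.COLOR_BGR2HSV);H,s,v=[hsv[...,i].astype(int) for i in range(3)]
    L=loc(W.reshape(-1,3)).reshape(W.shape); ok=np.isfinite(L).all(2)
    near=ok&(abs(L[...,1])<.05)&(L[...,2]>-.03)
    # leg body cylinder + collar
    for nm,m,r0 in(("body",near&(L[...,0]>.082)&(L[...,0]<.135)&(L[...,2]<.04),.026),("collar",near&(abs(L[...,0]-.054)<.007)&(L[...,2]<.036)&(v>60),.03)):
        Q=L[m]
        if len(Q)<20: continue
        r=least_squares(lambda x:np.hypot(Q[:,1]-x[0],Q[:,2]-x[1])-r0,[0,0],loss="soft_l1",f_scale=.001)
        print(n,nm,len(Q),"axis lat,z",r.x.round(4),"rms",np.sqrt((r.fun**2).mean()).round(4))
    m=near&(v<45)&(s<120)&(abs(L[...,0]-.054)<.02)&(L[...,2]>.045)&(L[...,2]<.105)
    Q=L[m]
    def f(x):
        th,s0,y75,ph=x; d=np.array([np.sin(ph),-np.sin(th),np.cos(th)]);d/=np.linalg.norm(d)
        r=Q-[s0,y75,.075];h=r@d;rad=np.linalg.norm(r-np.outer(h,d),axis=1)
        return np.maximum(rad-.01,h-.025)
    r=least_squares(f,[0,.054,0,0],loss="soft_l1",f_scale=.001)
    print(n,"handle free tilt",r.x[0].round(3),"x",r.x[1].round(4),"lat@75",r.x[2].round(4),"rms",np.sqrt((r.fun**2).mean()).round(4),len(Q))
    m=near&(s<75)&(v>130)&(L[...,0]>.078)&(L[...,0]<.14)&(L[...,2]>.01)&(L[...,2]<.04)
    Q=L[m]
    if len(Q)>10: print(n,"mark",len(Q),"mean",Q.mean(0).round(4),"lat range",np.percentile(Q[:,1],[2,98]).round(4))
    g=near&(H>60)&(H<95)&(s>100)&(abs(L[...,2]-.025)<.006);Q=L[g]
    if len(Q)>50:
        for nm,k in(("near",Q[:,0]<.05),("far",Q[:,0]>.2)):
            if k.sum()>30: r=cv2.minAreaRect((Q[k][:,:2]*1000).astype(np.float32));print(n,"block",nm,np.round(r[0],1),np.round(r[1],1),round(r[2],1))
E
python3 -c "
from chk import *
chk(['w3.npz','scene3.npz','side3.npz','scene0.npz','w1.npz'])"
```

```text
w3.npz body 4024 axis lat,z [0.0032 0.0012] rms 0.0008
w3.npz collar 833 axis lat,z [0.0032 0.0004] rms 0.0005
w3.npz handle free tilt 0.006 x 0.0522 lat@75 0.0032 rms 0.0007 704
w3.npz mark 2106 mean [0.1087 0.0034 0.0266] lat range [-0.0082  0.0151]
w3.npz block near [-0.9  3.6] [57.2 38.4] 89.8
scene3.npz body 564 axis lat,z [0.0034 0.0008] rms 0.0015
scene3.npz collar 147 axis lat,z [0.0032 0.0003] rms 0.0017
scene3.npz handle free tilt -0.006 x 0.0517 lat@75 0.0031 rms 0.0011 103
scene3.npz mark 300 mean [0.1072 0.0023 0.0254] lat range [-0.0098  0.0242]
scene3.npz block near [-0.1 -0.5] [56.2 39. ] 89.9
scene3.npz block far [278.4  -0.6] [56.3 37.4] 89.9
side3.npz body 506 axis lat,z [0.0052 0.0007] rms 0.0014
side3.npz collar 153 axis lat,z [0.0055 0.0004] rms 0.0016
side3.npz handle free tilt 0.009 x 0.0528 lat@75 0.0053 rms 0.0012 157
side3.npz mark 145 mean [0.1085 0.0015 0.0258] lat range [-0.0081  0.0149]
side3.npz block near [-1.5  1.3] [49.7 35.1] 88.9
side3.npz block far [276.4  -0.4] [36.2 51. ] 2.5
scene0.npz body 572 axis lat,z [0.0028 0.0005] rms 0.0015
scene0.npz collar 152 axis lat,z [0.0029 0.0005] rms 0.0028
scene0.npz handle free tilt 0.716 x 0.0505 lat@75 -0.0643 rms 0.0008 49
scene0.npz mark 290 mean [ 0.1069 -0.0103  0.0196] lat range [-0.0221  0.0241]
scene0.npz block near [-0. -0.] [55.8 38.3] 88.1
scene0.npz block far [278.2  -0. ] [37.9 55.8] 0.4
w1.npz body 3861 axis lat,z [0.0029 0.0007] rms 0.0008
w1.npz collar 784 axis lat,z [0.0035 0.0002] rms 0.0006
w1.npz handle free tilt 0.743 x 0.0524 lat@75 -0.0645 rms 0.0002 110
w1.npz mark 2034 mean [ 0.1084 -0.0136  0.02  ] lat range [-0.0216 -0.0033]
w1.npz block near [-0.7  1.6] [37.7 58.2] 0.6
```

The leg's own axis sits 3.2 mm left of the line I took from the block tops. Measured against that axis, the handle and mark are upright: tilt is 0.00 to 0.01 rad in all views. The gripper is clear, so I'll check the pale leg quickly and then hand in.

```bash
python3 - <<'E'
from h import *
from fit import *
c=np.array([.5066,-.2252]);y=-.0144
for f in("side0.npz","side3.npz"):
    A=np.load(f);p=pts(A["im"],A["W"],"black");u=p[:,0]-c[0];q=p[(u>.02)&(u<.11)&(abs(p[:,1]-c[1])<.11)];print(f,handle(q,c,y)[0])
s=env.get_state();print(s["time"],s["force"]);job.job_done()
E
```

```text
side0.npz 0.5632817897911649
side3.npz 0.5643641455143195
9.0083 [ 0.14849753 -0.17237497  0.32976999]
the job is handed in; nothing more can be done
```

I gripped the dark leg by its handle, turned it from about 0.70 rad to upright, let go and backed the gripper about 12 cm away. I handed the job in at 9.0 s.

- **Dark leg:** measured after release, the handle's tilt was +0.006 rad (wrist camera), -0.006 (scene) and +0.009 (side). In the wrist view, the closest of the three, the handle and mark were centred over the leg's axis to about 0.2 mm.
- **Pale leg:** it was not touched. Its lean read 0.563 rad before and 0.564 rad after.
- **Forces:** the largest reading I saw while turning was about 16 N. It was near zero when I handed in.
- **A check that disagreed:** my first fit, using the axis estimated from the block tops, put the handle at -0.04 to -0.07 rad. Fitting the leg body and collar showed the true axis about 3 mm further left, which accounts for the difference, so I made no correction.

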